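Seat the gold mirror in its mounting nest and swing the clip over it

TASK

Slide the loose gold-faced mirror along the top of the aluminium nest, pushing its edge with the fingertips, towards the two dowel pins until it drops flat into its round recess; then push the red knob to swing the retaining clip fully round over the mirror until it stops. Only push: do not pick up or force the mirror, and leave the loupe, the syringe, the tweezers and the bottle where they stand.

Things in the scene. Friction and masses are not known exactly. Their poses are not given: they have to be found in the camera images.
- mirror: loose round mirror, 50 mm diameter, 8 mm thick, about 40 g: greenish glass with a gold coated face on top. Origin at the centre of its underside, z up through the gold face. At the start it lies flat on the flat top of the nest, beside the recess (centre 50 to 60 mm from the recess centre)
- nest: aluminium mounting nest, a plate 122 x 88 mm, 18 mm thick, fixed on the bench. Origin on the bench directly under the centre of the recess; z up; x is the way the mirror has to slide. The plate spans x = -80 to +42 mm and y = -52 to +36 mm. Its flat top, 18 mm above the bench, carries the mirror at the start, on the -x side of the recess
- nest_seat (a point): centre of the flat floor of the round recess (54 mm diameter, 6 mm deep), 12 mm above the bench; axes as the nest's. A mirror on the plate's top slides flat until it is nearly concentric with the recess, then drops. Two steel dowel pins (6 mm diameter, 9 mm high) stand at the far (+x) rim, 30 mm from this point at 40 degrees either side of x, and stop it. Seated, it stands 2 mm above the plate's top
- clip (a joint): swing clip on the nest: dark steel arm, 36 x 10 x 4 mm, on an upright pivot; rad. 0 = closed against its stop, lying over the mirror; grows counter-clockwise seen from above as it swings back and outward, to 2.0 at most. Starts at 1.3 to 1.7, stays where left (0.7 N at the knob moves it). Underside 4 mm above the plate's top: passes over a seated mirror, strikes one that is not
- clip_pivot (a point): on the pivot axis of the clip, 22 mm above the bench, at x = -6, y = -41 mm in the nest's frame; the pivot's screw reaches 28 mm above the bench
- clip_knob (a point): middle of the red upright knob on the end of the clip, 36 mm from the pivot axis: 8.4 mm diameter, from 26 to 45 mm above the bench. With the clip closed it stands at x = -14, y = -6 mm in the nest's frame
- loupe: bystander: black standing magnifier, 38 mm diameter, 36 mm high; origin at the centre of its underside
- syringe: bystander: amber adhesive syringe lying down, 124 mm long along its y axis, 26 mm wide, 22 mm high; origin under its middle
- tweezers: bystander: steel tweezers, 128 mm long along the y axis, 15 mm wide, 9 mm high; origin under the middle
- bottle: bystander: white solvent bottle, 45 mm diameter, 116 mm high; origin at the centre of its underside

How it is judged (in metres and radians):
On the way, in this order (a step that is already met when the one before it is completed fails the run):
1. the mirror lies flat on the floor of the recess, with the clip still open (horizontal distance between mirror and nest_seat below 0.004 m and z of mirror in the frame of nest_seat below 0.0015 m and angle between mirror's own z axis and vertical below 0.04 rad and value of joint clip above 0.5 rad), for 0.2 s.
2. the clip is swung fully over the seated mirror (value of joint clip below 0.12 rad and z of mirror in the frame of nest_seat below 0.0015 m), for 0.2 s.
At the end, for the whole second after the job is handed in: the mirror lies gold face up, flat (within 0.04 rad) and at rest on the floor of the recess (underside within 1.5 mm of it, centre within 4 mm of the recess centre), and the clip is within 0.12 rad of its closed stop (all of step 2 and horizontal distance between mirror and nest_seat below 0.004 m and angle between mirror's own z axis and vertical below 0.04 rad and linear speed of mirror below 0.01 m/s); the robot touches nothing.
It fails at once if the mirror is picked up (its underside more than 10 mm above the top of the nest) or tipped over (z of mirror in the frame of nest_seat above 0.016 m or angle between mirror's own z axis and vertical above 0.6 rad).
It fails at once if the mirror is pushed off the nest (z of mirror in the frame of nest_seat below -0.004 m).
It fails at once if the mirror is forced or squeezed with more than 25 N (contact force between the fingers and mirror above 25 N).
It fails at once if the loupe, syringe, tweezers or bottle is moved by more than 30 mm (distance of any of loupe, syringe, tweezers, bottle from where it was at the start of the episode above 0.03 m).
It also fails if it takes over 45 s, if anything falls off the work surface, if the arm or the gripper's body presses on something with over 40 N, if the wrist force passes 120 N, or if a joint passes its speed limit or range.

ROBOT

A 6-joint arm with a two-finger parallel gripper is mounted at the origin on a cart in front of the work surface, level with it; the furniture and walls round the work are solid. World frame = base frame: x ahead of the robot, y to its left, z up, the work surface at z = 0. Lengths are in m, angles in degrees, forces in N, time in s.
With the tool pointing down it reaches from about 0.375 to 0.9 m from the base axis. Payload 3.1 kg.
Tool frame: the origin (TCP) lies at the centre of the arm's flange, where the gripper is bolted on; the fingertips stand 182 mm ahead of it and the grasp point (between the pads) lies 164 mm ahead of it; x points along the fingers, z is the direction in which the jaws open and shut, and the axes are right-handed (so a half turn about x gives the same grasp; the last joint's range is limited). The gripper opens to 87 mm and grips with 3 to 60 N. Pads are 19 mm wide; open, the fingers measure 117 mm over their backs; the gripper's body (75 mm by 190 mm) begins 51 mm behind the grasp point.
Start: joints at [61.507, 30.224, 82.088, -0, 67.689, -10.227], TCP at [0.196, 0.593, 0.405] pointing down, gripper open.
Joint ranges: [-176.69, 176.69], [-43.24, 126.21], [12.49, 139.97], [-82, 262], [0, 151.66], [-163.58, 163.58]. Speed limits (degrees/s): [159.86, 159.86, 180, 180, 180, 180].

INTERFACE

Orientations are given as a 3x3 rotation matrix whose columns are the frame's x, y, z axes.
In Python, from rig import bot gives the robot as it stands.
- The arm moves only by the shell command python3 -m crank 'ROWS' [OPENING]. ROWS is JSON, a list of rows, each an object with "offset": the shift along the tool's x, y, z in m, a list of three; "spin": the turn about the tool's x in rad. A call has 1 to 12 rows; each row shifts and turns the commanded pose from where the row before left it, along the tool's axes as they then stand; what a row does not reach is not made up. A row lasts 1/10 s, in which the tool goes at most 50 mm and 8.59 degrees, less where a joint would pass 70% of its speed; a pose out of reach is approached as far as the arm can. A call is refused whole if a number of a shift passes 0.05 or a number of a turn 0.15, either way. A call with a gripper value outside its range is refused whole. OPENING is the finger opening in m, from 0 to 0.087, set as the call begins (- or left out, the last holds). The fingers move at their own pace and stop on an object; the grip force is fixed at half the most. Time passes only in rows, so rows that do not move let the fingers close. It gives the time, the measured TCP pose, the force and the opening at its end, in the units of the state.
- bot.read_state(): the state, without advancing time (a new reading comes with each control period).
- bot.capture(name): name is "side" or "top"; returns a dict with "pixels" (420x560x3 uint8, blue, green, red), "depth" (420x560 float32, m along the optical axis (not along the pixel's ray), 0 where there is no reading), "K" (3x3 intrinsics, pixels), "world_to_cam" (4x4, takes a point from world to camera coordinates). Camera axes: x right, y up, looking along -z (the intrinsics and any distortion apply to the point x, -y, -z); pixel columns grow to the right and rows downward; lengths in m; the calibration is good to about 2 mm. A picture is of the moment at which its call begins.
- bot.hand_in(): hands the job in, once; it reports no verdict.
Trained networks look in a picture, given as the dict that the camera call returned (one of the last four; its "shot" number tells which), for a name from the list of things; names that differ only in an ending like _2 or _b are one class to them, and where a whole thing is asked for, a point or a joint stands for the part that bears it (a point fixed in the world has none). Each returns a list of dicts, best first, with "p" (0 to 1); they miss things now and then, are a little off and sometimes report something else, mostly with a low value. They report only what shows in the picture. A call takes as long as a camera call.
- bot.regions_of(label, picture): "region" (420x560 bool, what is visible of it) and "extent" ([centre column, centre row, width, height] in pixels, round what is visible of it).
The state is a dict: "time_s": time; "joint_positions": joint angles; "qvel": joint speeds; "tau": joint torques, N m; "position": TCP position; "tcp_rot": TCP orientation; "force": force on the tool from outside, world axes, zero at the start; "moment": the same for the moment, N m; "opening": opening from 0.0 (shut) to 1.0 (fully open).
Only numpy, scipy, OpenCV 4.12 (cv2) and the standard library are available. Lean on these libraries where they do the work, as an engineer would, in place of code of your own. Each camera call takes 0.05 s, during which the arm holds its last target.

## Working session

There is one attempt and no reset: what is moved stays moved. The work goes in short steps, Python scripts to look and compute and a shell command to move; the robot and the scene stay as the last step left them, time stands still between calls to the robot, and variables do not carry over. Pictures are saved under pics/ and viewed, and the job is handed in when it is done.

```bash
mkdir -p pics; ls; cat > h.py <<'E'
import numpy as np, cv2
from rig import bot
def pix2w(p,u,v,d):
    K=p["K"]; x=(u-K[0,2])/K[0,0]*d; y=(v-K[1,2])/K[1,1]*d
    T=np.linalg.inv(p["world_to_cam"]); return (T@np.stack([x,-y,-d,np.ones_like(d)]))[:3].T
def cloud(p,m):
    v,u=np.nonzero(m&(p["depth"]>0)); return pix2w(p,u.astype(float),v.astype(float),p["depth"][v,u].astype(float))
def ray(p,u,v,z):
    # intersect pixel with plane z
    a=pix2w(p,np.array([float(u)]),np.array([float(v)]),np.array([0.2]))[0];b=pix2w(p,np.array([float(u)]),np.array([float(v)]),np.array([1.0]))[0]
    return a+(b-a)*(z-a[2])/(b[2]-a[2])
E
cat > a.py <<'E'
from h import *
s=bot.read_state(); print(s["time_s"],s["position"],s["tcp_rot"],s["opening"])
for n in["top","side"]:
    p=bot.capture(n); cv2.imwrite(f"pics/{n}0.png",p["pixels"]); print(n,p["K"],p["world_to_cam"])
    for l in["mirror","nest","clip","clip_knob","loupe","syringe","tweezers","bottle"]:
        for r in bot.regions_of(l,p)[:2]:
            c=cloud(p,r["region"]); 
            print(l,round(r["p"],2),np.round(r["extent"]), np.round(np.median(c,0),3),np.round(np.percentile(c,[2,98],axis=0),3).tolist() if len(c) else "")
E
python3 a.py
```

```text
pics
0.0 [0.19566351 0.59320451 0.403762  ] [[-1.03272449e-03 -9.49627750e-01  3.13378477e-01]
 [-1.94973518e-03  3.13379961e-01  9.49625820e-01]
 [-9.99997566e-01  3.69696795e-04 -2.17515779e-03]] 1.0006135144351898
top [[454.62024725   0.         279.60858688]
 [  0.         454.62024725 203.60859577]
 [  0.           0.           1.        ]] [[ 0.07086293 -0.99748511  0.00137728 -0.22565608]
 [ 0.97133286  0.069319    0.2273925  -0.48840051]
 [-0.2269161  -0.0147759   0.97380222 -0.80067933]
 [ 0.          0.          0.          1.        ]]
mirror 0.74 [319. 219.  26.  26.] [ 0.486 -0.265  0.027] [[0.463, -0.286, 0.023], [0.509, -0.243, 0.03]]
nest 0.6 [332. 205.  64.  75.] [ 0.526 -0.299  0.018] [[0.453, -0.345, 0.008], [0.58, -0.237, 0.028]]
clip 0.56 [349. 213.  14.  26.] [ 0.501 -0.324  0.026] [[0.477, -0.333, 0.015], [0.521, -0.317, 0.046]]
clip_knob 0.67 [348. 214.   7.  21.] [ 0.501 -0.324  0.027] [[0.478, -0.333, 0.021], [0.518, -0.317, 0.046]]
loupe 0.9 [200. 226.  22.  21.] [ 0.459 -0.039  0.033] [[0.443, -0.055, 0.005], [0.478, -0.021, 0.038]]
loupe 0.57 [334. 207.  
[... 1249 characters left out ...]
] [ 0.492 -0.326  0.028] [[0.477, -0.334, 0.024], [0.52, -0.319, 0.047]]
loupe 0.83 [253. 209.  22.  24.] [ 0.459 -0.051  0.022] [[0.443, -0.057, 0.0], [0.484, 0.038, 0.038]]
loupe 0.26 [304. 266.  38.  21.] [ 0.492 -0.325  0.028] [[0.477, -0.334, 0.019], [0.52, -0.3, 0.047]]
syringe 0.83 [275. 231.  62.  14.] [ 0.488 -0.145  0.016] [[0.438, -0.153, 0.002], [0.538, -0.092, 0.023]]
syringe 0.48 [274. 222.  75.  12.] [ 0.507 -0.086  0.008] [[0.435, -0.093, -0.0], [0.559, -0.045, 0.012]]
tweezers 0.73 [272. 221.  72.  15.] [ 0.5   -0.086  0.008] [[0.434, -0.093, 0.002], [0.557, -0.075, 0.011]]
bottle 0.76 [278. 184.  21.  62.] [ 0.519 -0.017  0.049] [[0.5, -0.025, 0.006], [0.541, 0.001, 0.102]]
```

```bash
python3 - <<'E'
import cv2,numpy as np
a=cv2.imread("pics/top0.png")[155:265,160:400]; b=cv2.imread("pics/side0.png")[200:310,220:390]
cv2.imwrite("pics/top0z.png",cv2.resize(a,(792,363),interpolation=2)); cv2.imwrite("pics/side0z.png",cv2.resize(b,(790,511),interpolation=2))
E
```

```text
(no output)
```

View pics/top0z.png

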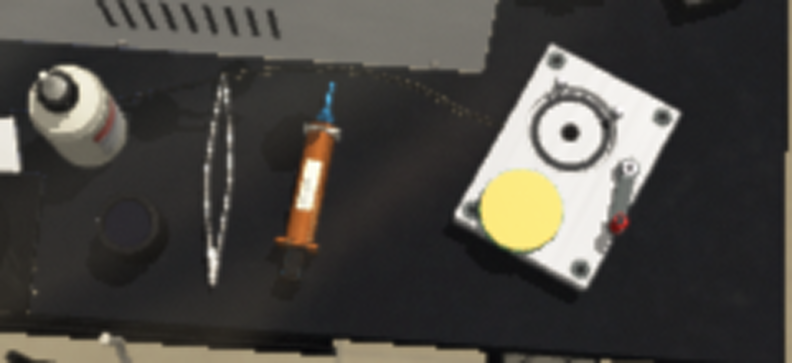

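View pics/side0z.png

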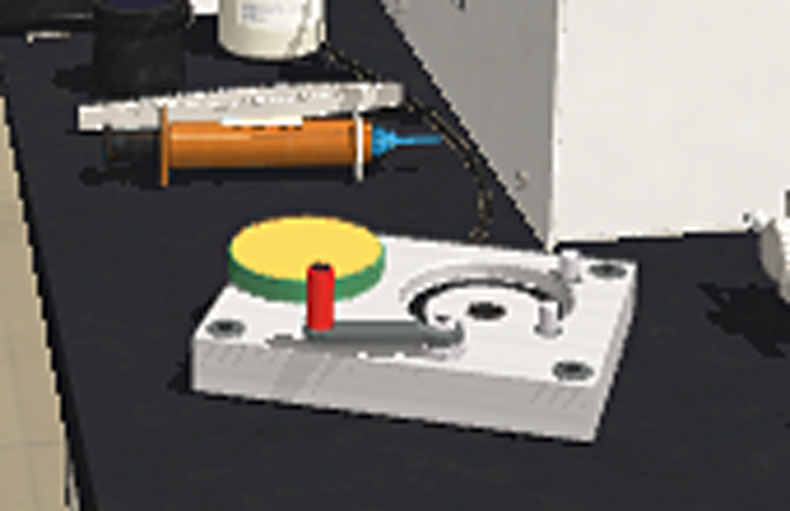

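View pics/top0.png

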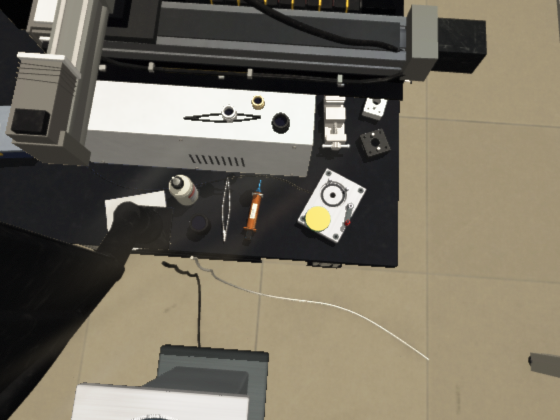

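```bash
cat > m.py <<'E'
from h import *
from scipy.optimize import minimize
def mirror(p):
    hsv=cv2.cvtColor(p["pixels"],cv2.COLOR_BGR2HSV)
    m=cv2.inRange(hsv,(20,70,120),(33,255,255))
    r=bot.regions_of("mirror",p)
    return m,r
if __name__=="__main__":
  for n,ft in[("top",[(333.0,195.0,.012),(350.6,205.6,.028)]),("side",[])]:
    p=bot.capture(n)
    R=[r for r in bot.regions_of("nest",p)][0]["region"]
    v,u=np.nonzero(R)
    c=cloud(p,R|False)
    # dense region around
    e=cv2.dilate(R.astype(np.uint8),np.ones((15,15)))>0
    c=cloud(p,e&(p["depth"]>0)); t=c[(abs(c[:,2]-.018)<.004)]
    print(n,"z med",np.median(t[:,2]),len(t))
    rc=cv2.minAreaRect((t[:,:2]*1000).astype(np.float32)); print(rc)
    for f in ft: print(ray(p,*f))
    # gold
    m,r=mirror(p); m[~e]=0
    v,u=np.nonzero(m); q=np.array([ray(p,a,b,.026) for a,b in zip(u,v)])
    print("gold",len(q),q.mean(0),np.ptp(q,axis=0), cv2.minEnclosingCircle((q[:,:2]*1000).astype(np.float32)))
    hsv=cv2.cvtColor(p["pixels"],cv2.COLOR_BGR2HSV)
    m=(cv2.inRange(hsv,(0,140,60),(8,255,255))|cv2.inRange(hsv,(172,140,60),(180,255,255))); m[~e]=0
    v,u=np.nonzero(m); print("red",u.mean(),v.mean(),u.min(),u.max(),v.min(),v.max(),ray(p,u.mean(),v.mean(),.036 if n=="side" else .043)); print(np.median(cloud(p,m>0),0))
    # obstacles: cloud box near
    c=cloud(p,np.ones_like(R)); k=(c[:,0]>.35)&(c[:,0]<.95)&(c[:,1]>-.6)&(c[:,1]<-.1)&(c[:,2]>.06)
    for z0 in np.arange(.06,.8,.06):
        kk=k&(c[:,2]>=z0)&(c[:,2]<z0+.06)
        if kk.sum()>20: print(round(z0,2),kk.sum(),np.percentile(c[kk],[1,99],axis=0).round(2).tolist())
E
python3 m.py
```

```text
top z med 0.018175654168950894 1630
((517.3663940429688, -291.5042419433594), (88.01888275146484, 125.96340942382812), 64.7326431274414)
[ 0.53871692 -0.29471158  0.012     ]
[ 0.51568729 -0.32818809  0.028     ]
gold 435 [ 0.48653577 -0.26534673  0.026     ] [4.79557229e-02 4.70408594e-02 2.22044605e-16] ((486.50994873046875, -265.0523376464844), 24.32604217529297)
red 346.93333333333334 222.8 345 350 221 225 [ 0.47811641 -0.32025902  0.043     ]
[ 0.47854413 -0.32023449  0.03908737]
0.06 756 [[0.57, -0.24, 0.06], [0.58, -0.1, 0.12]]
0.12 947 [[0.57, -0.24, 0.12], [0.58, -0.1, 0.18]]
0.18 10627 [[0.57, -0.45, 0.19], [0.83, -0.1, 0.24]]
0.24 13756 [[0.68, -0.48, 0.24], [0.79, -0.1, 0.29]]
0.3 162 [[0.65, -0.32, 0.3], [0.7, -0.28, 0.36]]
0.36 295 [[0.63, -0.28, 0.36], [0.66, -0.22, 0.42]]
0.42 570 [[0.61, -0.22, 0.42], [0.63, -0.15, 0.48]]
0.48 26 [[0.61, -0.15, 0.48], [0.62, -0.14, 0.48]]Traceback (most recent call last):
  File "m.py", line 11, in <module>
    R=[r for r in bot.regions_of("nest",p)][0]["region"]
      ~~~~~~~~~~~~~~~~~~~~~~~~~~~~~~~~~~~~~^^^
IndexError: list index out of range
```

```bash
cat > b.py <<'E'
from h import *
P=bot.capture("side"); p=P
cv2.imwrite("pics/side1.png",p["pixels"])
e=np.zeros((420,560),bool); e[235:320,240:380]=1
c=cloud(p,e); t=c[(abs(c[:,2]-.018)<.003)&(c[:,1]<-.22)]
print("z",np.median(t[:,2]),cv2.minAreaRect((t[:,:2]*1000).astype(np.float32)))
hsv=cv2.cvtColor(p["pixels"],cv2.COLOR_BGR2HSV)
m=cv2.inRange(hsv,(20,70,120),(33,255,255)); m[~e]=0
v,u=np.nonzero(m); q=np.array([ray(p,a,b,.026) for a,b in zip(u,v)])
print("gold",len(q),q.mean(0),np.ptp(q,axis=0))
m=(cv2.inRange(hsv,(0,140,60),(8,255,255))|cv2.inRange(hsv,(172,140,60),(180,255,255))); m[~e]=0
v,u=np.nonzero(m); print("red",u.mean(),v.mean(),ray(p,u.mean(),v.mean(),.036))
f=lambda x,y:(220+x/4.647,200+y/4.647)
for nm,x,y,z in[("hole",487,311,.012),("screw",441,330,.028),("pinA base",569,277,.027),("pinB",549,307,.027)]:
    print(nm,ray(p,*f(x,y),z))
for n in["top","side"]:
    p=bot.capture(n); c=cloud(p,np.ones((420,560),bool))
    k=(c[:,0]>.3)&(c[:,0]<.64)&(abs(c[:,1])<.7)&(c[:,2]>.13)
    for y0 in np.arange(-.7,.7,.1):
        kk=k&(c[:,1]>=y0)&(c[:,1]<y0+.1)
        if kk.sum()>10: print(n,round(y0,1),kk.sum(),np.percentile(c[kk],[1,99],axis=0).round(2).tolist())
E
python3 b.py
```

```text
z 0.019389391577012666 ((541.7417602539062, -267.87103271484375), (177.40267944335938, 125.59686279296875), 53.93355178833008)
gold 321 [ 0.48785114 -0.26074658  0.026     ] [4.72994552e-02 4.58501961e-02 5.55111512e-17]
red 288.46753246753246 263.9220779220779 [ 0.48112863 -0.3199775   0.036     ]
hole [ 0.54115774 -0.28960499  0.012     ]
screw [ 0.51581279 -0.33184441  0.028     ]
pinA base [ 0.56402856 -0.30063186  0.027     ]
pinB [ 0.55207955 -0.32023175  0.027     ]
top -0.3 1470 [[0.57, -0.25, 0.14], [0.64, -0.2, 0.44]]
top -0.2 3444 [[0.57, -0.2, 0.13], [0.64, -0.1, 0.48]]
top -0.1 2910 [[0.57, -0.1, 0.13], [0.64, -0.0, 0.21]]
top -0.0 20025 [[0.3, 0.01, 0.14], [0.64, 0.1, 0.53]]
top 0.1 2200 [[0.47, 0.1, 0.13], [0.64, 0.15, 0.43]]
side -0.3 2199 [[0.57, -0.24, 0.13], [0.64, -0.2, 0.19]]
side -0.2 1383 [[0.57, -0.2, 0.13], [0.64, -0.1, 0.21]]
side -0.1 699 [[0.57, -0.1, 0.13], [0.62, -0.0, 0.21]]
side -0.0 7596 [[0.3, 0.01, 0.13], [0.64, 0.09, 0.38]]
side 0.1 500 [[0.47, 0.1, 0.13], [0.64, 0.2, 0.38]]
side 0.2 13 [[0.57, 0.2, 0.14], [0.59, 0.2, 0.19]]
```

View pics/side1.png

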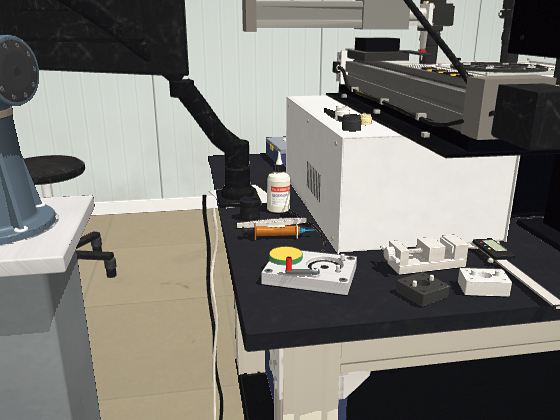

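```bash
python3 - <<'E'
from h import *
for n in["top","side"]:
    p=bot.capture(n); c=cloud(p,np.ones((420,560),bool))
    k=(c[:,0]>-.3)&(c[:,0]<.7)&(c[:,1]>-.25)&(c[:,1]<1.)&(c[:,2]>.12)
    for z0 in np.arange(.1,1.5,.1):
        for x0 in np.arange(-.3,.7,.1):
            kk=k&(c[:,2]>=z0)&(c[:,2]<z0+.1)&(c[:,0]>=x0)&(c[:,0]<x0+.1)
            if kk.sum()>15: print(n,"z",round(z0,1),"x",round(x0,1),kk.sum(),"y",np.percentile(c[kk][:,1],[1,99]).round(2).tolist())
E
```

```text
top z 0.1 x 0.3 144 y [0.03, 0.08]
top z 0.1 x 0.4 983 y [0.04, 0.09]
top z 0.1 x 0.5 6349 y [-0.23, 0.14]
top z 0.1 x 0.6 10238 y [-0.24, 0.13]
top z 0.2 x 0.2 146 y [0.04, 0.07]
top z 0.2 x 0.3 1056 y [0.01, 0.07]
top z 0.2 x 0.5 104 y [-0.2, -0.17]
top z 0.2 x 0.6 8481 y [-0.25, 0.2]
top z 0.3 x 0.1 396 y [0.07, 0.08]
top z 0.3 x 0.2 3241 y [0.03, 0.08]
top z 0.3 x 0.3 1923 y [0.01, 0.04]
top z 0.3 x 0.4 1389 y [0.06, 0.11]
top z 0.3 x 0.5 1949 y [0.06, 0.09]
top z 0.3 x 0.6 3190 y [-0.24, 0.11]
top z 0.4 x 0.2 2617 y [0.03, 0.07]
top z 0.4 x 0.3 3462 y [0.01, 0.04]
top z 0.4 x 0.4 1756 y [0.06, 0.11]
top z 0.4 x 0.5 3151 y [0.06, 0.11]
top z 0.4 x 0.6 719 y [-0.24, -0.15]
top z 0.5 x 0.3 1256 y [0.01, 0.03]
side z 0.1 x 0.0 883 y [-0.05, 0.01]
side z 0.1 x 0.3 468 y [0.03, 0.05]
side z 0.1 x 0.4 632 y [0.04, 0.08]
side z 0.1 x 0.5 3643 y [-0.24, 0.19]
side z 0.1 x 0.6 4755 y [-0.24, 0.18]
side z 0.2 x 0.0 1572 y [-0.08, 0.18]
side z 0.2 x 0.1 1806 y [-0.05, 0.17]
side z 0.2 x 0.2 1250 y [0.04, 0.1]
side z 0.2 x 0.3 1696 y [0.01, 0.05]
side z 0.2 x 0.5 95 y [-0.2, -0.17]
side z 0.2 x 0.6 4394 y [-0.25, 0.19]
side z 0.3 x 0.0 2085 y [-0.07, 0.2]
side z 0.3 x 0.1 2637 y [-0.04, 0.16]
side z 0.3 x 0.2 2828 y [0.03, 0.1]
side z 0.3 x 0.3 1867 y [0.01, 0.04]
side z 0.3 x 0.4 575 y [0.05, 0.11]
side z 0.3 x 0.5 1438 y [0.06, 0.07]
side z 0.3 x 0.6 1481 y [0.06, 0.11]
```

```bash
python3 - <<'E'
from h import *
np.set_printoptions(suppress=True)
for n,L in[("top",[(5,210),(30,220),(60,230),(90,240),(115,250),(5,300),(30,300),(60,300),(30,340),(5,380),(90,280),(120,235),(127,215),(130,200),(110,210),(140,210),(45,120),(20,60)]),("side",[(5,5),(60,5),(120,5),(180,5),(60,40),(120,60),(180,60),(5,70),(185,90),(215,120),(235,150),(237,190),(140,40),(280,15),(350,15)])]:
    p=bot.capture(n)
    for u,v in L: print(n,u,v,pix2w(p,*[np.array([float(a)]) for a in(u,v,p["depth"][v,u])])[0].round(3))
E
```

```text
top 5 210 [0.464 0.357 0.002]
top 30 220 [ 0.448  0.307 -0.004]
top 60 230 [ 0.432  0.243 -0.002]
top 90 240 [0.416 0.178 0.001]
top 115 250 [0.376 0.041 0.231]
top 5 300 [0.3   0.042 0.476]
top 30 300 [0.301 0.041 0.435]
top 60 300 [0.302 0.041 0.374]
top 30 340 [0.261 0.045 0.414]
top 5 380 [0.219 0.072 0.397]
top 90 280 [0.327 0.025 0.341]
top 120 235 [0.405 0.053 0.188]
top 127 215 [0.446 0.064 0.138]
top 130 200 [0.502 0.111 0.002]
top 110 210 [0.479 0.148 0.001]
top 140 210 [0.46  0.049 0.121]
top 45 120 [0.49  0.064 0.432]
top 20 60 [ 0.796  0.396 -0.001]
side 5 5 [0.028 0.189 0.377]
side 60 5 [0.144 0.103 0.376]
side 120 5 [0.253 0.05  0.375]
side 180 5 [0.355 0.019 0.375]
side 60 40 [0.131 0.13  0.315]
side 120 60 [0.241 0.078 0.282]
side 180 60 [0.35  0.015 0.285]
side 5 70 [ 0.086 -0.072  0.279]
side 185 90 [0.355 0.031 0.231]
side 215 120 [0.408 0.039 0.173]
side 235 150 [0.445 0.049 0.112]
side 237 190 [0.446 0.043 0.031]
side 140 40 [0.283 0.038 0.318]
side 280 15 [0.536 0.061 0.359]
side 350 15 [0.672 0.067 0.359]
```

```bash
python3 - <<'E'
from h import *
p=bot.capture("top"); q=bot.capture("side")
g=lambda a:np.clip((a/255.)**.45*255,0,255).astype(np.uint8)
a=cv2.resize(g(p["pixels"][0:420,0:270]),None,fx=1.4,fy=1.4,interpolation=2); b=cv2.resize(g(q["pixels"][0:210,0:270]),None,fx=1.4,fy=1.4)
o=np.zeros((588,760,3),np.uint8); o[:,:378]=a; o[:294,380:758]=b
for (P,oy) in [(q,0)]:
    pass
d=p["depth"]; dd=cv2.applyColorMap(np.clip((d-.2)/1.0*255,0,255).astype(np.uint8),4); o[296:,380:758]=cv2.resize(dd[:,:270],(378,292))
cv2.imwrite("pics/c.png",o)
c=cloud(p,np.ones((420,560),bool)); np.set_printoptions(suppress=True)
print(np.linalg.inv(p["world_to_cam"])[:3,3],np.linalg.inv(q["world_to_cam"])[:3,3])
# beam region stats
for z0 in np.arange(.25,.6,.05):
    k=(c[:,1]>.02)&(c[:,1]<.6)&(c[:,2]>z0)&(c[:,2]<z0+.05)&(c[:,0]>.4)
    if k.sum()>5: print(round(z0,2),k.sum(),np.percentile(c[k],[0,100],axis=0).round(3).tolist())
c=c[c[:,0]>.4]; 
E
```

```text
[ 0.30870308 -0.20306391  0.8910727 ] [ 0.3543357  -0.97443912  0.35332024]
0.25 2702 [[0.674, 0.02, 0.25], [0.752, 0.208, 0.3]]
0.3 1746 [[0.472, 0.051, 0.3], [0.74, 0.116, 0.35]]
0.35 5147 [[0.472, 0.055, 0.35], [0.701, 0.116, 0.4]]
0.4 4913 [[0.472, 0.056, 0.4], [0.573, 0.115, 0.439]]
```

View pics/c.png

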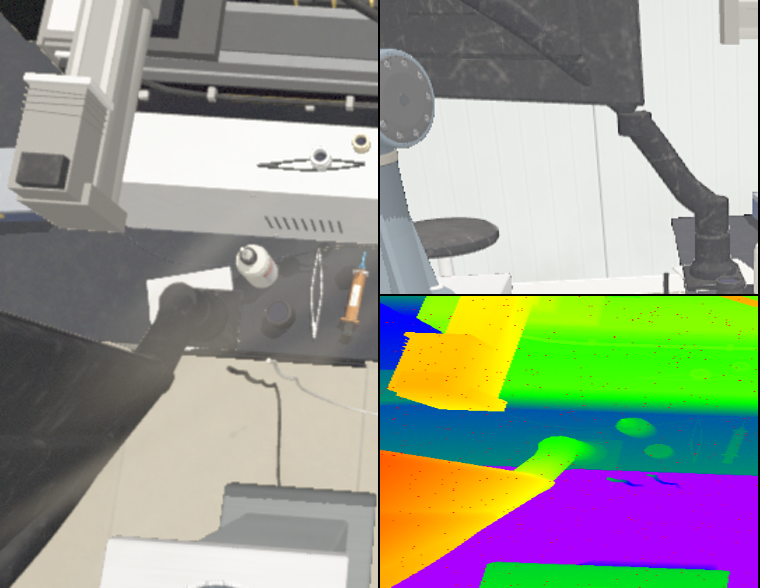

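```bash
python3 -m crank '[{"offset":[-0.05,0,0],"spin":0},{"offset":[-0.05,0,0],"spin":0},{"offset":[-0.05,0,0],"spin":0.06},{"offset":[-0.05,0,0],"spin":0.06},{"offset":[-0.05,0,0],"spin":0.06},{"offset":[-0.05,0,-0.03],"spin":0},{"offset":[-0.05,0,-0.04],"spin":0},{"offset":[0,0,-0.04],"spin":0}]' 0
```

```text
time_s: 2.4
position: [0.1491, 0.5074, 0.7426]
tcp_rot: [[0.006, -0.878, 0.479], [0.011, 0.479, 0.878], [-1.0, 0.0, 0.013]]
force: [-0.4, -0.0, 0.7]
opening: 0.358
```

```bash
cat > s.py <<'E'
from h import *
np.set_printoptions(suppress=True,precision=4)
s=bot.read_state(); x=np.array(s["position"]);R=np.array(s["tcp_rot"])
print("t",s["time_s"],"pos",x,"r",np.hypot(*x[:2]),"az",np.degrees(np.arctan2(x[1],x[0])),"zaz",np.degrees(np.arctan2(R[1,2],R[0,2])),"down",R[:,0],"q",s["joint_positions"],"F",s["force"],s["opening"])
E
python3 s.py
```

```text
t 2.4 pos [0.1491 0.5074 0.7426] r 0.5289042080546569 az 73.62249283571451 zaz 61.40496832697832 down [ 0.006   0.0112 -0.9999] q [ 61.5069  10.5648  61.2851   0.0045 107.4243   0.1032] F [-0.4446 -0.0359  0.6664] 0.3576526362623628
```

```bash
python3 -m crank '[{"offset":[0,-0.049,0.008],"spin":0.0945},{"offset":[0,-0.049,0.008],"spin":0.0945},{"offset":[0,-0.049,0.008],"spin":0.0945},{"offset":[0,-0.049,0.008],"spin":0.0945},{"offset":[0,-0.049,0.008],"spin":0.0945},{"offset":[0,-0.049,0.008],"spin":0.0945},{"offset":[0,-0.049,0.008],"spin":0.0945},{"offset":[0,-0.049,0.008],"spin":0.0945},{"offset":[0,-0.049,0.008],"spin":0.0945}]' 0; python3 s.py
```

```text
time_s: 3.3
position: [0.4781, 0.2223, 0.7363]
tcp_rot: [[-0.0, -0.216, 0.976], [0.0, 0.976, 0.216], [-1.0, 0.0, -0.0]]
force: [0.8, 0.2, 0.2]
opening: 0.005
t 3.3 pos [0.4781 0.2223 0.7363] r 0.5272011636694708 az 24.937028690737705 zaz 12.470457198308166 down [-0.0002  0.     -1.    ] q [ 12.7816  10.5326  62.2      0.0046 107.2752   0.3125] F [0.804  0.1594 0.2254] 0.005050599622844978
```

```bash
python3 -m crank '[{"offset":[0,-0.049,0.008],"spin":0.0945},{"offset":[0,-0.049,0.008],"spin":0.0945},{"offset":[0,-0.049,0.008],"spin":0.0945},{"offset":[0,-0.049,0.008],"spin":0.0945},{"offset":[0,-0.049,0.008],"spin":0.0945},{"offset":[0,-0.049,0.008],"spin":0.0945},{"offset":[0,-0.049,0.008],"spin":0.0945},{"offset":[0,-0.049,0],"spin":0},{"offset":[0,-0.049,0],"spin":0},{"offset":[0,0,0],"spin":0}]' 0; python3 s.py
```

```text
time_s: 4.3
position: [0.4674, -0.2091, 0.7361]
tcp_rot: [[-0.002, 0.434, 0.901], [-0.002, 0.901, -0.434], [-1.0, -0.002, -0.001]]
force: [0.3, -0.6, 0.0]
opening: 0.005
t 4.3 pos [ 0.4674 -0.2091  0.7361] r 0.5119919956024377 az -24.103269141659556 zaz -25.723462855452837 down [-0.002  -0.0017 -1.    ] q [-36.5888   9.0018  64.1421  -0.1512 106.8905 -10.9093] F [ 0.3282 -0.6179  0.0158] 0.004991816812640201
```

```bash
python3 -m crank '[{"offset":[0.049,-0.018,-0.007],"spin":0.028},{"offset":[0.049,-0.018,-0.007],"spin":0.028},{"offset":[0.049,0,0],"spin":0},{"offset":[0.049,0,0],"spin":0},{"offset":[0.049,0,0],"spin":0},{"offset":[0.049,0,0],"spin":0},{"offset":[0.049,0,0],"spin":0},{"offset":[0.049,0,0],"spin":0},{"offset":[0.049,0,0],"spin":0},{"offset":[0.049,0,0],"spin":0},{"offset":[0,0,0],"spin":0}]' 0; python3 s.py
cat > v.py <<'E'
from h import *
import sys
t=sys.argv[1]; o=[]
for n,(r0,r1,c0,c1) in(("top",(150,270,270,390)),("side",(190,310,240,360))):
    p=bot.capture(n); im=p["pixels"].copy()
    o.append(cv2.resize(im[r0:r1,c0:c1],(396,396),interpolation=2))
    e=np.zeros((420,560),bool)
    e[(slice(170,260),slice(290,380)) if n=="top" else (slice(235,320),slice(240,380))]=1
    hsv=cv2.cvtColor(im,cv2.COLOR_BGR2HSV)
    m=cv2.inRange(hsv,(20,70,120),(33,255,255)); m[~e]=0
    v,u=np.nonzero(m)
    for z in(.026,.020):
        q=np.array([ray(p,a,b,z) for a,b in zip(u,v)]); print(n,"gold z",z,len(q),q.mean(0)[:2].round(4),((q.max(0)+q.min(0))/2)[:2].round(4),np.ptp(q,axis=0)[:2].round(4))
    c=cloud(p,m>0); print("  depth z gold",np.median(c[:,2]).round(4))
    m=(cv2.inRange(hsv,(0,140,60),(8,255,255))|cv2.inRange(hsv,(172,140,60),(180,255,255))); m[~e]=0
    v,u=np.nonzero(m)
    if len(u): print("  red",len(u),u.mean().round(1),v.mean().round(1),ray(p,u.mean(),v.mean(),.036 if n=="side" else .043).round(4))
cv2.imwrite(f"pics/{t}.png",np.hstack(o))
E
python3 v.py v1
```

```text
time_s: 5.4
position: [0.4408, -0.2272, 0.2449]
tcp_rot: [[-0.013, 0.476, 0.88], [0.011, 0.88, -0.476], [-1.0, 0.004, -0.017]]
force: [-0.4, 0.1, 0.0]
opening: 0.007
t 5.4 pos [ 0.4408 -0.2272  0.2449] r 0.49587233630932215 az -27.270411780939458 zaz -28.399559445627588 down [-0.0129  0.0111 -0.9999] q [-40.2077  35.8293 107.6832   0.0141  37.4647 -11.8177] F [-0.3724  0.1065  0.005 ] 0.00692616731177553v.py:13: RuntimeWarning: Mean of empty slice.
  q=np.array([ray(p,a,b,z) for a,b in zip(u,v)]); print(n,"gold z",z,len(q),q.mean(0)[:2].round(4),((q.max(0)+q.min(0))/2)[:2].round(4),np.ptp(q,axis=0)[:2].round(4))
  ret = ret.dtype.type(ret / rcount)
Traceback (most recent call last):
  File "v.py", line 13, in <module>
    q=np.array([ray(p,a,b,z) for a,b in zip(u,v)]); print(n,"gold z",z,len(q),q.mean(0)[:2].round(4),((q.max(0)+q.min(0))/2)[:2].round(4),np.ptp(q,axis=0)[:2].round(4))
                                                                              ~~~~~~~~~^^^^
IndexError: invalid index to scalar variable.
```

```bash
sed -i 's/^    for z in(.026/    for z in () if not len(u) else (.026/; s/^    c=cloud(p,m>0); print/    c=cloud(p,m>0)\n    if len(c): print/' v.py; python3 v.py v1;python3 s.py
```

```text
side gold z 0.026 322 [ 0.4878 -0.2608] [ 0.4877 -0.2613] [0.0473 0.0459]
side gold z 0.02 322 [ 0.4903 -0.2478] [ 0.4901 -0.2483] [0.0482 0.0467]
  depth z gold 0.0279
  red 77 288.5 263.9 [ 0.4811 -0.32    0.036 ]
t 5.55 pos [ 0.4432 -0.2293  0.2533] r 0.4990017365986921 az -27.35973263518732 zaz -28.393147661387335 down [ 0.0023 -0.0018 -1.    ] q [-40.214   34.9419 107.341    0.0109  37.5534 -11.8295] F [-0.7096  0.2589  0.4346] 0.007457432751163387
```

View pics/v1.png

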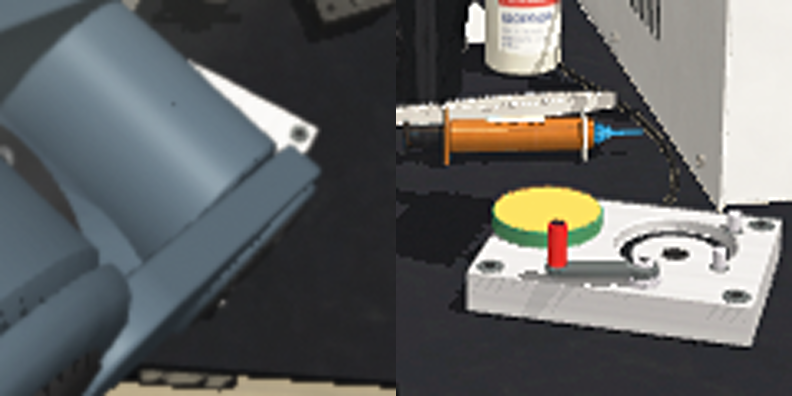

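```bash
python3 - <<'E'
from h import *
p=bot.capture("side"); cv2.imwrite("pics/v2.png",cv2.resize(p["pixels"][100:310,130:400],None,fx=2.8,fy=2.8,interpolation=2))
E
```

```text
(no output)
```

View pics/v2.png

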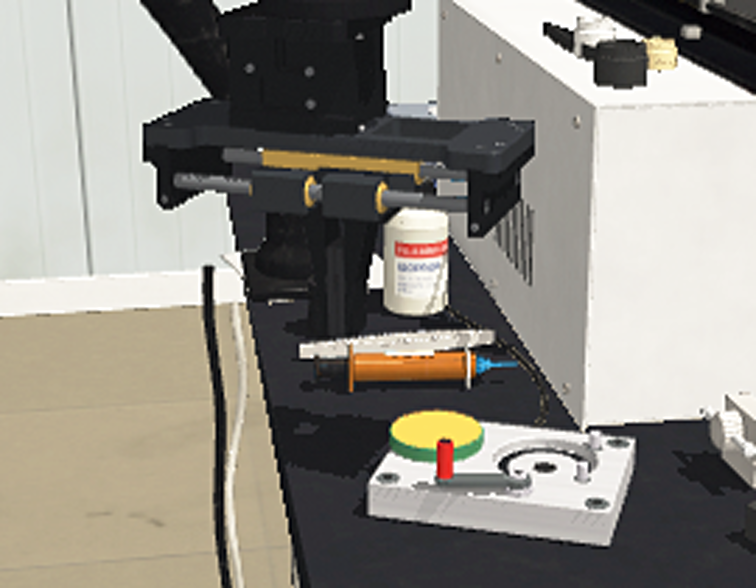

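```bash
python3 s.py; python3 - <<'E'
from h import *
s=bot.read_state(); x=np.array(s["position"]);R=np.array(s["tcp_rot"])
p=bot.capture("side"); e=np.zeros((420,560),bool); e[150:225,225:275]=1
c=cloud(p,e)
L=(c-x)@R  # tool coords
k=(L[:,0]>.1)&(L[:,0]<.2)&(abs(L[:,1])<.04)&(abs(L[:,2])<.04)
for a in np.arange(.1,.2,.01):
    kk=k&(L[:,0]>=a)&(L[:,0]<a+.01)
    if kk.sum(): print(round(a,2),kk.sum(),np.percentile(L[kk],[2,50,98],axis=0).round(4).tolist())
E
```

```text
t 5.6 pos [ 0.4434 -0.2296  0.2544] r 0.49929994819470774 az -27.37534393394177 zaz -28.393899370549327 down [ 0.0045 -0.0037 -1.    ] q [-40.2214  34.8189 107.3162   0.008   37.5325 -11.8336] F [ 0.5392 -0.1008  0.9614] 0.004994458792583367
0.1 194 [[0.1001, -0.0392, -0.025], [0.1032, -0.0366, 0.0069], [0.1068, -0.0131, 0.0332]]
0.11 112 [[0.1107, -0.0145, -0.0195], [0.1157, -0.0106, 0.0058], [0.1198, 0.0072, 0.0282]]
0.12 163 [[0.1203, -0.0119, -0.0168], [0.1249, -0.009, -0.0052], [0.1297, 0.0102, 0.0166]]
0.13 162 [[0.1303, -0.0121, -0.0142], [0.1345, -0.0093, 0.0003], [0.1399, 0.0084, 0.0142]]
0.14 128 [[0.1403, -0.0129, -0.0125], [0.1449, -0.0089, 0.0025], [0.1498, 0.0105, 0.0124]]
0.15 113 [[0.1502, -0.012, -0.0105], [0.1549, -0.0092, 0.0013], [0.1599, 0.0087, 0.0103]]
0.16 104 [[0.1604, -0.0115, -0.0099], [0.165, -0.0086, 0.0018], [0.1697, 0.0081, 0.009]]
0.17 97 [[0.1704, -0.0123, -0.009], [0.175, -0.0089, 0.0027], [0.1792, 0.008, 0.0089]]
0.18 8 [[0.18, -0.0103, -0.0069], [0.1803, -0.0084, -0.0001], [0.1814, -0.008, 0.0061]]
```

```bash
python3 -m crank '[{"offset":[0,0,0],"spin":0},{"offset":[0,0,0],"spin":0},{"offset":[0,0,0],"spin":0},{"offset":[0,0,0],"spin":0}]' 0; python3 s.py; python3 -m crank '[{"offset":[0.012,-0.004,0],"spin":0},{"offset":[0.01,-0.0035,0],"spin":0},{"offset":[0.006,0,0],"spin":0},{"offset":[0,0,0],"spin":0},{"offset":[0,0,0],"spin":0},{"offset":[0,0,0],"spin":0},{"offset":[0,0,0],"spin":0},{"offset":[0,0,0],"spin":0}]' 0; python3 s.py
```

```text
time_s: 6.05
position: [0.4423, -0.2292, 0.2524]
tcp_rot: [[0.001, 0.476, 0.879], [-0.001, 0.879, -0.476], [-1.0, -0.0, 0.001]]
force: [-0.8, -0.7, 0.2]
opening: 0.004
t 6.05 pos [ 0.4423 -0.2292  0.2524] r 0.49819247263379735 az -27.394505867072986 zaz -28.426726925218034 down [ 0.0011 -0.0009 -1.    ] q [-40.2688  35.0106 107.458    0.0026  37.4486 -11.8441] F [-0.8456 -0.7088  0.2498] 0.003689032974645543
time_s: 6.85
position: [0.4388, -0.2357, 0.2239]
tcp_rot: [[0.0, 0.476, 0.88], [-0.0, 0.88, -0.476], [-1.0, -0.0, 0.001]]
force: [0.1, -0.3, -0.1]
opening: 0.007
t 6.85 pos [ 0.4388 -0.2357  0.2239] r 0.49811476091448026 az -28.24618222422935 zaz -28.41088083144232 down [ 0.0004 -0.0004 -1.    ] q [-41.122   38.1741 108.1702  -0.0007  33.6238 -12.7105] F [ 0.1168 -0.3428 -0.0749] 0.00730056077236894
```

```bash
python3 -m crank '[{"offset":[0.01,0,0],"spin":0},{"offset":[0.0102,0,0],"spin":0},{"offset":[0,0,0],"spin":0},{"offset":[0,0,0],"spin":0},{"offset":[0,0,0.005],"spin":0},{"offset":[0,0,0.005],"spin":0},{"offset":[0,0,0.005],"spin":0},{"offset":[0,0,0],"spin":0},{"offset":[0,0,0],"spin":0}]' 0; python3 s.py; python3 v.py v3
```

```text
time_s: 7.75
position: [0.4521, -0.243, 0.2036]
tcp_rot: [[0.0, 0.476, 0.88], [-0.0, 0.88, -0.476], [-1.0, -0.0, 0.0]]
force: [0.2, 0.4, -0.0]
opening: 0.006
t 7.75 pos [ 0.4521 -0.243   0.2036] r 0.5132272517071443 az -28.25556267949411 zaz -28.40804401995005 down [ 0.0002 -0.0002 -1.    ] q [-40.7457  40.9773 106.3433  -0.0032  32.6614 -12.3349] F [ 0.1907  0.3956 -0.0462] 0.005818003374749521
side gold z 0.026 102 [ 0.4961 -0.2675] [ 0.4888 -0.2613] [0.0451 0.0459]
side gold z 0.02 102 [ 0.4987 -0.2545] [ 0.4913 -0.2483] [0.0459 0.0467]
  depth z gold 0.0279
  red 78 288.5 263.8 [ 0.4812 -0.3197  0.036 ]
```

View pics/v3.png

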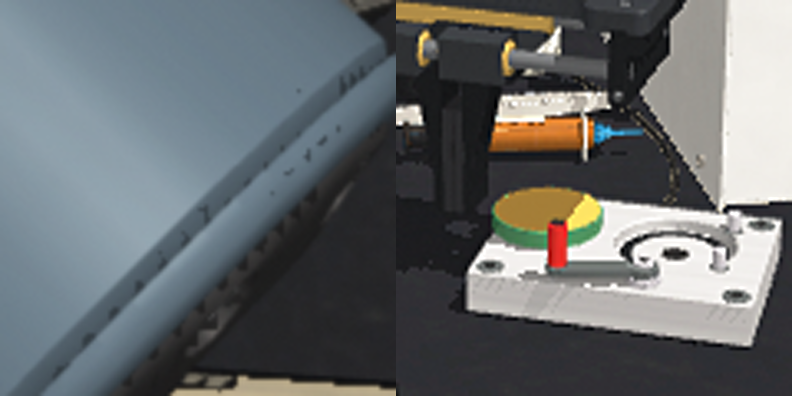

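```bash
sed -i 's/(20,70,120)/(15,70,50)/' v.py; python3 -m crank '[{"offset":[0,0,0.005],"spin":0},{"offset":[0,0,0.005],"spin":0},{"offset":[0,0,0.005],"spin":0},{"offset":[0,0,0.005],"spin":0},{"offset":[0,0,0.005],"spin":0},{"offset":[0,0,0.005],"spin":0},{"offset":[0,0,0],"spin":0},{"offset":[0,0,0],"spin":0}]' 0; python3 s.py; python3 v.py v4
```

```text
time_s: 8.65
position: [0.4784, -0.2572, 0.2034]
tcp_rot: [[-0.0, 0.476, 0.88], [0.0, 0.88, -0.476], [-1.0, 0.0, -0.0]]
force: [0.2, 0.2, -0.5]
opening: 0.008
t 8.65 pos [ 0.4784 -0.2572  0.2034] r 0.5431090707879108 az -28.264132132491298 zaz -28.411957812490517 down [-0.0001  0.0001 -1.    ] q [-40.057   42.0711 101.9676  -0.0017  35.9671 -11.6437] F [ 0.2156  0.2488 -0.5183] 0.007629936992123374
side gold z 0.026 338 [ 0.509  -0.2711] [ 0.4956 -0.2402] [0.0738 0.1099]
side gold z 0.02 338 [ 0.5119 -0.2582] [ 0.4981 -0.2267] [0.0752 0.1119]
  depth z gold 0.0279
  red 79 288.5 263.7 [ 0.4812 -0.3194  0.036 ]
```

View pics/v4.png

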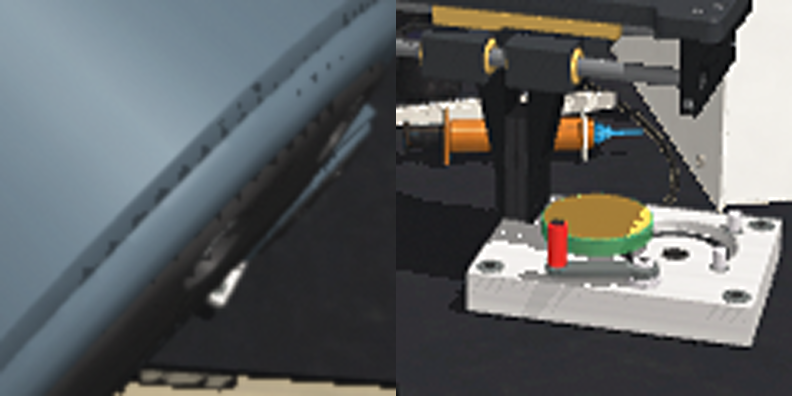

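```bash
cat > mm.py <<'E'
from h import *
p=bot.capture("side"); hsv=cv2.cvtColor(p["pixels"],cv2.COLOR_BGR2HSV)
m=cv2.inRange(hsv,(15,70,50),(35,255,255)); m[:243]=0; m[320:]=0; m[:,:245]=0;m[:,380:]=0
n,l,st,ce=cv2.connectedComponentsWithStats(m); i=1+np.argmax(st[1:,4]); v,u=np.nonzero(l==i)
s=bot.read_state(); X=np.array(s["position"])[:2]; D=np.array([.8797,-.4755]); N=np.array([.4755,.8797]); S=np.array([.5405,-.2905])
for z in(.026,.020):
    q=np.array([ray(p,a,b,z) for a,b in zip(u,v)])[:,:2]; c=q.mean(0)
    print("z",z,len(q),c.round(4),"ptp",np.ptp(q,axis=0).round(4),"rel seat",((c-S)@D).round(4),((c-S)@N).round(4),"rel tcp",((c-X)@D).round(4),((c-X)@N).round(4))
c=cloud(p,l==i); print("z",np.median(c[:,2]), "nrows",st[i])
E
python3 mm.py
```

```text
z 0.026 336 [ 0.5095 -0.2719] ptp [0.0473 0.048 ] rel seat -0.0361 0.0016 rel tcp 0.0347 0.0019
z 0.02 336 [ 0.5123 -0.259 ] ptp [0.0482 0.0489] rel seat -0.0398 0.0143 rel tcp 0.0311 0.0145
z 0.027885255581616974 nrows [285 248  32  14 336]
```

```bash
python3 -m crank '[{"offset":[0,0,0.005],"spin":0},{"offset":[0,0,0.005],"spin":0},{"offset":[0,0,0.005],"spin":0},{"offset":[0,0,0.005],"spin":0},{"offset":[0,0,0.005],"spin":0},{"offset":[0,0,0.002],"spin":0},{"offset":[0,0,0],"spin":0},{"offset":[0,0,0],"spin":0}]' 0; python3 s.py; python3 mm.py; python3 v.py v5
```

```text
time_s: 9.6
position: [0.502, -0.2699, 0.2034]
tcp_rot: [[-0.0, 0.476, 0.88], [0.0, 0.88, -0.476], [-1.0, 0.0, -0.0]]
force: [0.2, 0.4, 0.3]
opening: 0.006
t 9.6 pos [ 0.502  -0.2699  0.2034] r 0.5699339082994854 az -28.269948475882796 zaz -28.41330129287798 down [-0.0003  0.0002 -1.    ] q [-39.5003  43.1457  97.9878  -0.0022  38.8862 -11.0853] F [0.1936 0.4275 0.342 ] 0.0055611508741436454
z 0.026 391 [ 0.5329 -0.2878] ptp [0.0412 0.0591] rel seat -0.008 -0.0012 rel tcp 0.0358 -0.001
z 0.02 391 [ 0.5362 -0.2752] ptp [0.0419 0.0602] rel seat -0.0111 0.0114 rel tcp 0.0327 0.0117
z 0.02682587183080909 nrows [304 250  32  17 391]
  red 15 346.9 222.8 [ 0.4781 -0.3203  0.043 ]
side gold z 0.026 398 [ 0.5317 -0.2858] [ 0.507  -0.2509] [0.0935 0.1308]
side gold z 0.02 398 [ 0.535  -0.2732] [ 0.5098 -0.2377] [0.0952 0.1332]
  depth z gold 0.0268
  red 78 288.5 263.8 [ 0.4812 -0.3197  0.036 ]
```

View pics/v5.png

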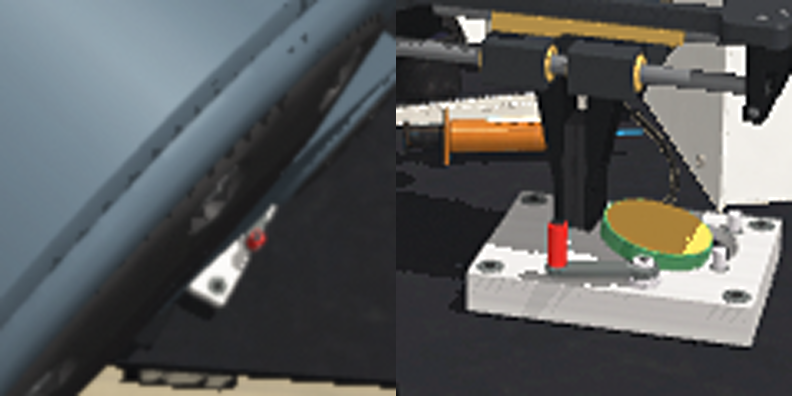

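```bash
python3 -m crank '[{"offset":[0,0,0.003],"spin":0},{"offset":[0,0,0.003],"spin":0},{"offset":[0,0,0],"spin":0},{"offset":[0,0,0],"spin":0}]' 0; python3 s.py; python3 mm.py; python3 v.py v6
```

```text
time_s: 10.15
position: [0.5074, -0.273, 0.2034]
tcp_rot: [[0.0, 0.476, 0.879], [-0.0, 0.879, -0.476], [-1.0, -0.0, 0.0]]
force: [0.3, 0.5, 0.0]
opening: 0.005
t 10.15 pos [ 0.5074 -0.273   0.2034] r 0.5761896073787712 az -28.277121413876944 zaz -28.417907652266855 down [ 0.0001 -0.0001 -1.    ] q [-39.3841  43.4016  97.06    -0.0014  39.5305 -10.9651] F [0.2842 0.5036 0.007 ] 0.004877796271253359
z 0.026 382 [ 0.5361 -0.2936] ptp [0.0433 0.0547] rel seat -0.0024 -0.0048 rel tcp 0.0352 -0.0046
z 0.02 382 [ 0.5394 -0.2811] ptp [0.0441 0.0557] rel seat -0.0054 0.0078 rel tcp 0.0322 0.008
z 0.025219723569560287 nrows [307 252  32  16 382]
  red 14 347.0 222.6 [ 0.4784 -0.3204  0.043 ]
side gold z 0.026 390 [ 0.5344 -0.2909] [ 0.5038 -0.2526] [0.1084 0.1347]
side gold z 0.02 390 [ 0.5377 -0.2783] [ 0.5065 -0.2393] [0.1103 0.1371]
  depth z gold 0.0251
  red 78 288.5 263.8 [ 0.4812 -0.3197  0.036 ]
```

View pics/v6.png

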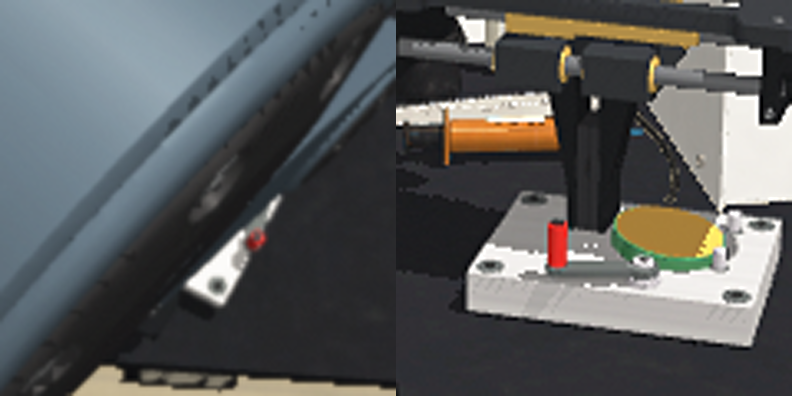

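```bash
python3 -m crank '[{"offset":[0,0,0.002],"spin":0},{"offset":[0,0,0.001],"spin":0},{"offset":[0,0,0],"spin":0},{"offset":[0,0,0],"spin":0}]' 0; python3 mm.py; python3 v.py v7
```

```text
time_s: 10.7
position: [0.51, -0.2743, 0.2034]
tcp_rot: [[0.0, 0.476, 0.88], [-0.0, 0.88, -0.476], [-1.0, -0.0, 0.0]]
force: [0.3, -0.3, -0.5]
opening: 0.007
z 0.026 355 [ 0.5353 -0.3005] ptp [0.046  0.0461] rel seat 0.0002 -0.0113 rel tcp 0.0348 -0.011
z 0.02 355 [ 0.5386 -0.2881] ptp [0.0469 0.0469] rel seat -0.0028 0.0012 rel tcp 0.0318 0.0015
z 0.021921277555745966 nrows [307 255  33  14 355]
  red 14 347.0 222.6 [ 0.4784 -0.3204  0.043 ]
side gold z 0.026 362 [ 0.5341 -0.2983] [ 0.5041 -0.2543] [0.1088 0.137 ]
side gold z 0.02 362 [ 0.5374 -0.2859] [ 0.5068 -0.2411] [0.1108 0.1395]
  depth z gold 0.0219
  red 78 288.5 263.8 [ 0.4812 -0.3197  0.036 ]
```

View pics/v7.png

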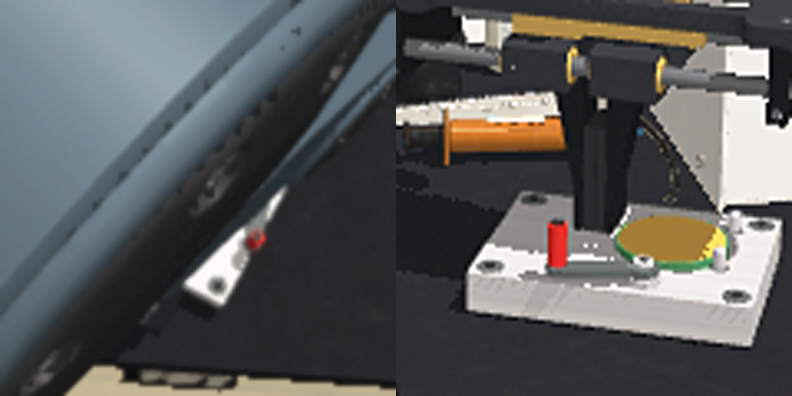

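```bash
python3 -m crank '[{"offset":[0,0,-0.006],"spin":0},{"offset":[-0.005,0,-0.006],"spin":0},{"offset":[-0.02,0,0],"spin":0},{"offset":[-0.02,0,0],"spin":0},{"offset":[0,-0.03,0.004],"spin":0},{"offset":[0,-0.03,0.004],"spin":0},{"offset":[0,-0.02,0],"spin":0},{"offset":[0,0,0],"spin":0},{"offset":[0,0,0],"spin":0},{"offset":[0,0,0],"spin":0},{"offset":[0,0,0],"spin":0}]' 0; python3 s.py; python3 v.py v8; python3 mm.py
```

```text
time_s: 11.95
position: [0.4686, -0.3416, 0.2484]
tcp_rot: [[-0.0, 0.475, 0.88], [0.001, 0.88, -0.475], [-1.0, 0.0, -0.001]]
force: [0.2, 0.6, -0.5]
opening: 0.001
t 11.95 pos [ 0.4686 -0.3416  0.2484] r 0.5798806799900095 az -36.08623085823236 zaz -28.339996173770036 down [-0.0005  0.0008 -1.    ] q [-47.1237  39.3196  95.6182   0.0119  45.1134 -18.7921] F [ 0.2434  0.5857 -0.4738] 0.0014779241952096109
side gold z 0.026 371 [ 0.5345 -0.3001] [ 0.5101 -0.2555] [0.0967 0.1393]
side gold z 0.02 371 [ 0.5378 -0.2877] [ 0.513  -0.2423] [0.0984 0.1419]
  depth z gold 0.0219
  red 77 288.5 263.9 [ 0.4811 -0.32    0.036 ]
z 0.026 369 [ 0.535  -0.3011] ptp [0.0468 0.0485] rel seat 0.0002 -0.0119 rel tcp 0.0388 0.0675
z 0.02 369 [ 0.5383 -0.2887] ptp [0.0476 0.0493] rel seat -0.0028 0.0005 rel tcp 0.0359 0.08
z 0.021854851538878617 nrows [307 255  33  15 369]
```

View pics/v8.png

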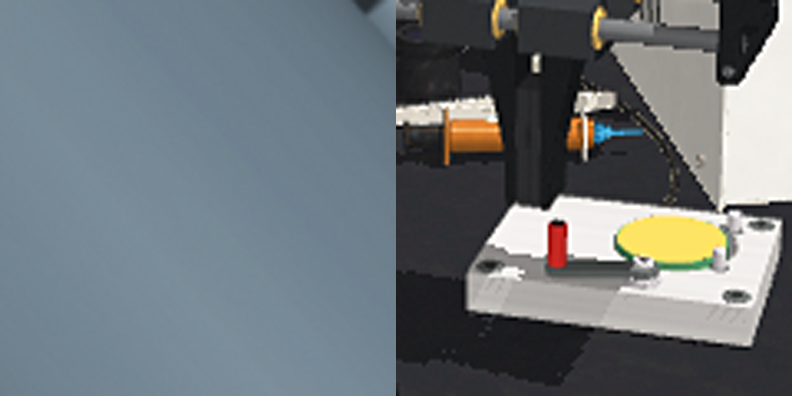

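```bash
python3 -m crank '[{"offset":[0.02,0,0],"spin":0},{"offset":[0.014,0,0],"spin":0},{"offset":[0,0,0],"spin":0},{"offset":[0,0,0],"spin":0},{"offset":[0,0.006,0],"spin":0},{"offset":[0,0.006,0],"spin":0},{"offset":[0,0.006,0],"spin":0},{"offset":[0,0.006,0],"spin":0},{"offset":[0,0,0],"spin":0},{"offset":[0,0,0],"spin":0}]' 0; python3 s.py; python3 v.py v9
```

```text
time_s: 13.1
position: [0.4801, -0.3214, 0.2146]
tcp_rot: [[0.001, 0.475, 0.88], [-0.0, 0.88, -0.475], [-1.0, -0.0, 0.001]]
force: [-0.2, -0.7, 0.1]
opening: 0.006
t 13.1 pos [ 0.4801 -0.3214  0.2146] r 0.577746080609718 az -33.79930218414168 zaz -28.38976873187242 down [ 0.0005 -0.0003 -1.    ] q [-44.8781  42.3856  96.6676   0.0137  40.9114 -16.4987] F [-0.2461 -0.7039  0.0641] 0.006110754052468971
side gold z 0.026 368 [ 0.5343 -0.2993] [ 0.5086 -0.2552] [0.0998 0.1399]
side gold z 0.02 368 [ 0.5376 -0.2869] [ 0.5114 -0.242 ] [0.1017 0.1424]
  depth z gold 0.0219
```

View pics/v9.png

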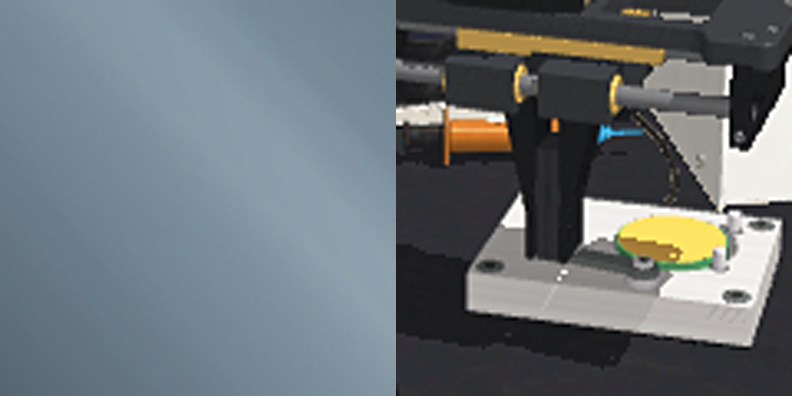

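```bash
python3 -m crank '[{"offset":[0,0.005,0.001],"spin":0},{"offset":[0,0.005,0.002],"spin":0},{"offset":[0,0.005,0.003],"spin":0},{"offset":[0,0.004,0.003],"spin":0},{"offset":[0,0,0],"spin":0},{"offset":[0,0,0],"spin":0},{"offset":[0,-0.012,-0.012],"spin":0},{"offset":[0,0,-0.02],"spin":0},{"offset":[0,0,0],"spin":0},{"offset":[0,0,0],"spin":0}]' 0; python3 s.py; python3 v.py v10
```

```text
time_s: 14.2
position: [0.4623, -0.305, 0.2146]
tcp_rot: [[0.0, 0.477, 0.879], [-0.0, 0.879, -0.477], [-1.0, -0.0, 0.0]]
force: [-0.1, -0.3, -0.5]
opening: 0.003
t 14.2 pos [ 0.4623 -0.305   0.2146] r 0.5539105687477501 az -33.415915273772576 zaz -28.48549723994445 down [ 0.0002 -0.0002 -1.    ] q [-44.9764  41.3544 100.2072   0.0035  38.4217 -16.4936] F [-0.0962 -0.2705 -0.4509] 0.0031791727585788947
side gold z 0.026 364 [ 0.5349 -0.3003] [ 0.5041 -0.2555] [0.1088 0.1393]
side gold z 0.02 364 [ 0.5382 -0.2879] [ 0.5068 -0.2423] [0.1108 0.1419]
  depth z gold 0.0218
  red 77 299.5 254.6 [ 0.5025 -0.2923  0.036 ]
```

View pics/v10.png

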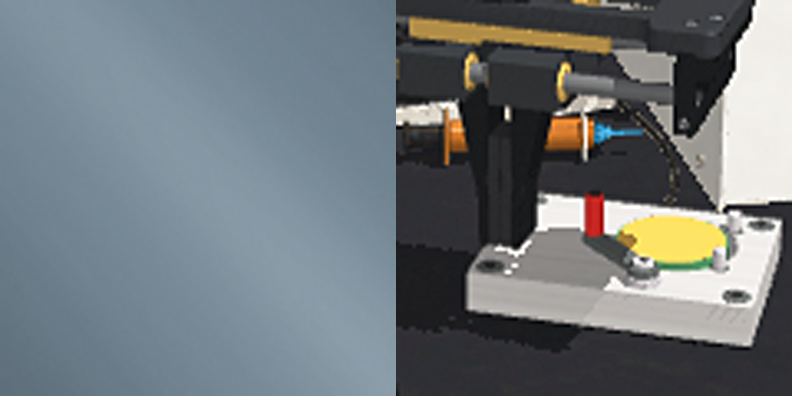

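```bash
python3 -m crank '[{"offset":[0,0.017,0],"spin":0},{"offset":[0,0.017,0],"spin":0},{"offset":[0,0,0],"spin":0},{"offset":[0,0,0.007],"spin":0},{"offset":[0,0,0.006],"spin":0},{"offset":[0,0,0.005],"spin":0},{"offset":[0,0,0.005],"spin":0},{"offset":[0,0,0.004],"spin":0},{"offset":[0,0,0],"spin":0},{"offset":[0,0,0],"spin":0}]' 0; python3 s.py; python3 v.py v11
```

```text
time_s: 15.3
position: [0.5029, -0.2879, 0.2143]
tcp_rot: [[0.0, 0.476, 0.879], [-0.001, 0.879, -0.476], [-1.0, -0.0, 0.001]]
force: [-1.1, 1.6, -0.0]
opening: 0.0
t 15.3 pos [ 0.5029 -0.2879  0.2143] r 0.5794885705970266 az -29.786149627874707 zaz -28.41984669986675 down [ 0.0005 -0.0007 -1.    ] q [-40.8267  42.4904  96.4127  -0.0185  41.0521 -12.3929] F [-1.1394  1.624  -0.0346] 0.00026710430144172254
side gold z 0.026 322 [ 0.5363 -0.2977] [ 0.5101 -0.2555] [0.0967 0.1393]
side gold z 0.02 322 [ 0.5396 -0.2853] [ 0.513  -0.2423] [0.0984 0.1419]
  depth z gold 0.0219
  red 74 307.9 252.9 [ 0.5156 -0.2886  0.036 ]
```

View pics/v11.png

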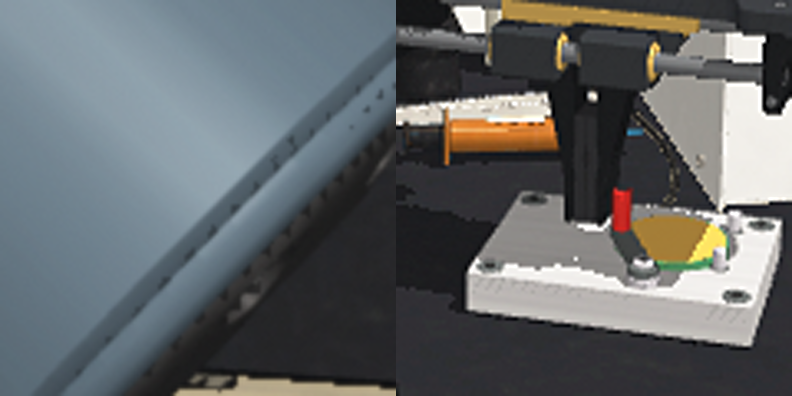

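```bash
python3 -m crank '[{"offset":[0,0.001,0.003],"spin":0},{"offset":[0,0.001,0.003],"spin":0},{"offset":[0,0,0.001],"spin":0},{"offset":[0,0,0],"spin":0}]' 0;  python3 v.py v12; python3 -m crank '[{"offset":[0,0,0.001],"spin":0},{"offset":[0,0,0.001],"spin":0},{"offset":[0,0,0],"spin":0}]' 0;  python3 v.py v12
```

```text
time_s: 15.8
position: [0.5104, -0.2894, 0.2146]
tcp_rot: [[0.001, 0.476, 0.88], [-0.001, 0.88, -0.476], [-1.0, -0.0, 0.002]]
force: [0.1, -0.0, 0.6]
opening: 0.005
side gold z 0.026 291 [ 0.5367 -0.298 ] [ 0.5043 -0.254 ] [0.1083 0.1375]
side gold z 0.02 291 [ 0.54   -0.2856] [ 0.5071 -0.2408] [0.1103 0.14  ]
  depth z gold 0.0219
  red 73 313.5 253.1 [ 0.5234 -0.2906  0.036 ]
time_s: 16.2
position: [0.5114, -0.2899, 0.2145]
tcp_rot: [[-0.001, 0.476, 0.88], [0.0, 0.88, -0.476], [-1.0, -0.0, -0.001]]
force: [-1.0, 0.7, 0.6]
opening: 0.004
side gold z 0.026 288 [ 0.5368 -0.298 ] [ 0.5041 -0.2543] [0.1088 0.137 ]
side gold z 0.02 288 [ 0.5401 -0.2856] [ 0.5068 -0.2411] [0.1108 0.1395]
  depth z gold 0.0218
  red 71 314.1 252.9 [ 0.5244 -0.2902  0.036 ]
```

View pics/v12.png

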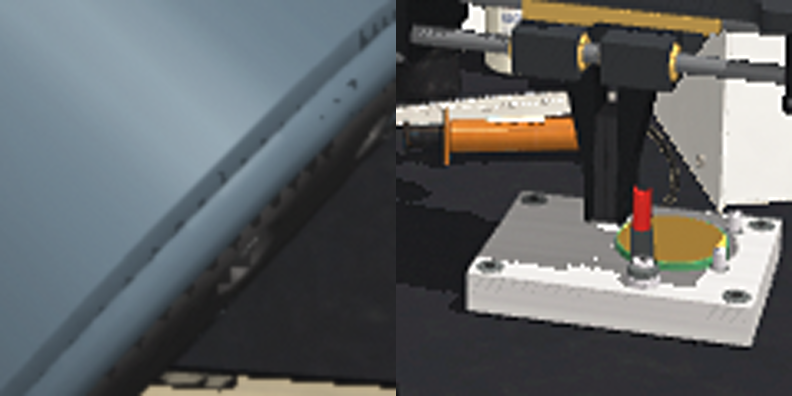

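Near the stop; keep going in 1 mm rows until the force rises.

```bash
for i in 1; do python3 -m crank '[{"offset":[0,0,0.001],"spin":0},{"offset":[0,0,0.001],"spin":0},{"offset":[0,0,0],"spin":0}]' 0; python3 v.py v13|grep red; python3 -m crank '[{"offset":[0,0,0.001],"spin":0},{"offset":[0,0,0.001],"spin":0},{"offset":[0,0,0],"spin":0}]' 0; python3 v.py v13|grep red; done
```

```text
time_s: 16.6
position: [0.5123, -0.2903, 0.2142]
tcp_rot: [[-0.004, 0.475, 0.88], [0.003, 0.88, -0.475], [-1.0, 0.0, -0.005]]
force: [-6.0, 1.7, 3.9]
opening: 0.0
  red 69 314.2 252.8 [ 0.5246 -0.2898  0.036 ]
time_s: 17.0
position: [0.5131, -0.2907, 0.2141]
tcp_rot: [[-0.007, 0.475, 0.88], [0.005, 0.88, -0.475], [-1.0, 0.001, -0.009]]
force: [-7.5, 2.1, 6.0]
opening: 0.006
  red 70 314.2 252.8 [ 0.5247 -0.2899  0.036 ]
```

```bash
python3 -m crank '[{"offset":[0,0,-0.01],"spin":0},{"offset":[0,0,-0.015],"spin":0},{"offset":[-0.03,0,0],"spin":0},{"offset":[-0.05,0,0],"spin":0},{"offset":[-0.05,-0.04,0],"spin":0},{"offset":[-0.04,-0.05,0],"spin":0},{"offset":[0,-0.05,0],"spin":0},{"offset":[0,-0.05,0],"spin":0},{"offset":[0,0,0],"spin":0},{"offset":[0,0,0],"spin":0},{"offset":[0,0,0],"spin":0}]' 0; python3 s.py; python3 v.py v14; python3 mm.py
```

```text
time_s: 18.2
position: [0.4125, -0.4291, 0.3644]
tcp_rot: [[0.0, 0.476, 0.88], [0.001, 0.88, -0.476], [-1.0, 0.001, 0.0]]
force: [0.8, -0.3, 0.3]
opening: 0.003
t 18.2 pos [ 0.4125 -0.4291  0.3644] r 0.5951900189370607 az -46.12948413177761 zaz -28.4052564432371 down [ 0.0005  0.0005 -1.    ] q [-56.8857  30.6829  88.8225   0.0431  60.5044 -28.5017] F [ 0.8355 -0.2914  0.3032] 0.0033977031455309525
top gold z 0.026 393 [ 0.537  -0.2912] [ 0.5358 -0.2931] [0.0463 0.0475]
top gold z 0.02 393 [ 0.5386 -0.2918] [ 0.5374 -0.2937] [0.0466 0.0478]
  depth z gold 0.0206
  red 10 332.8 200.4 [ 0.5199 -0.2916  0.043 ]
side gold z 0.026 297 [ 0.5366 -0.2988] [ 0.5043 -0.2555] [0.1083 0.1393]
side gold z 0.02 297 [ 0.54   -0.2864] [ 0.5071 -0.2423] [0.1103 0.1419]
  depth z gold 0.0218
  red 69 314.2 252.8 [ 0.5246 -0.2898  0.036 ]
z 0.026 265 [ 0.5404 -0.3025] ptp [0.0352 0.0482] rel seat 0.0056 -0.0105 rel tcp 0.0522 0.1714
z 0.02 265 [ 0.5439 -0.2901] ptp [0.0358 0.0491] rel seat 0.0028 0.0019 rel tcp 0.0494 0.1839
z 0.021921425178085208 nrows [317 255  23  15 265]
```

View pics/v14.png

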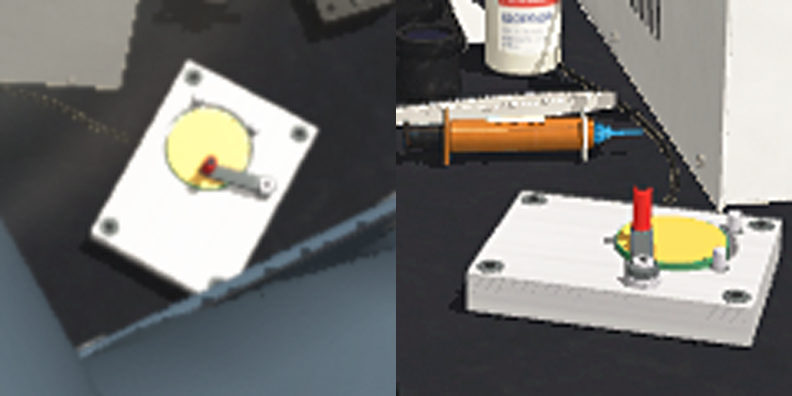

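```bash
python3 - <<'E'
from rig import bot
print(bot.hand_in())
E
```

```text
the job is handed in; nothing more can be done
None
```

The mirror is seated in its recess and the clip is swung closed over it. I handed the job in just after 18.2 s; no verdict came back.

I slid the mirror with the closed fingertips. It dipped at one edge first, then settled flat against the pins. I then pushed the red knob in two straight pushes and moved the arm clear.

**Last checks:**
- **Mirror:** the side camera's depth on the gold face fell from 27.9 to 21.9 mm, which is the full 6 mm recess depth. The face looked flat, and the height stayed the same after the clip closed.
- **Mirror centre:** I did not measure this to better than about 3 mm. My last two fits were partly hidden by the clip and the shadow. The seating depth itself shows the mirror is inside the recess, which leaves about 2 mm of play.
- **Clip stop:** the knob stopped moving while the force rose to about 7.5 N. It needs only 0.7 N to move when free.
- **Clip angle, cameras disagree:** the side camera puts the clip about 0.02 rad from closed. The top camera, with only 10 red pixels, gave about 0.11 rad, close to the 0.12 rad limit. I trusted the stop force and the side view.
- **Bystanders:** the syringe, tweezers and bottle look unmoved in the pictures. I did not measure any of the four again; the loupe is only partly in view in the last picture.

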